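# Slide the square plinth out of the row for glueing

### The job

Three small wooden plinths stand touching in a row on the plywood glueing board. Push the square one straight out of the row, sliding it flat along the board until all of it lies beyond the dark line and is still fully on the board, ready to take the bird. Do not lift it, and leave the two round ones where they stand.

Things in the scene. Friction and masses are not known exactly. Their poses are not given: they have to be found in the camera images.
- board: fixed plywood board, 12 mm thick, top 12 mm above the table. Origin: at its underside, below the middle of a flush dark line, 5 mm wide, which runs along the board's y right across it. The board's x points from the row over the line, roughly away from the robot; z is up. The board spans x -130 to +150 mm, y -200 to +200 mm. A bird 65 mm high stands on it near x +110, y -165 mm.
- square_center (a point): centre (half-way up) of the loose square wooden plinth, 56 x 56 mm, 30 mm high, about 65 g; sides parallel to the board's x and y at the start. It is at either end or in the middle of the row; the row runs along the line, its centres 45 to 70 mm before it (at negative board x).
- round_a_center (a point): centre (half-way up) of a loose round wooden plinth, 56 mm in diameter and 30 mm high, about 55 g, of the same wood. It touches its neighbours in the row (spacing 56 mm).
- round_b_center (a point): centre of the other round plinth, just like the first. A glue bottle (120 mm high) and a jar of brushes (160 mm high) stand on the table just beyond the board's short edges, well off the row.

How it is judged:
By the outcome, as a careful person would: the job done as asked, in the order asked, and still so for the second after the job is handed in, with the robot touching nothing.
It also fails if it takes over 32 s, if anything falls off the work surface, if the arm or the gripper's body presses on something with over 40 N, if the wrist force passes 120 N, or if a joint passes its speed limit or range.

### The arm

A 6-joint arm with a two-finger parallel gripper is mounted at the origin on the work surface. World frame = base frame: x ahead of the robot, y to its left, z up, the work surface at z = 0. Lengths are in mm, angles in rad, forces in N, time in s.
With the tool pointing down it reaches from about 275 to 850 mm from the base axis. Payload 19 kg.
Tool frame: the origin (TCP) lies midway between the tips of the shut fingers; the grasp point (between the pads) lies 19 mm behind it; x points along the fingers, y is the direction in which the jaws open and shut, and the axes are right-handed (so a half turn about x gives the same grasp; the last joint's range is limited). The gripper opens to 85 mm and grips with 20 to 120 N. Pads are 22 mm wide; open, the fingers measure 114 mm over their backs; the gripper's body (76 mm by 85 mm) begins 54 mm behind the grasp point. The pads swing forward as they close: fully open they stand 13 mm farther back than shut.
Start: joints at [-1.36, 0.15, 1.437, -0, 1.554, -0.134], TCP at [194.327, -541.131, 197.967] pointing down, gripper open.
Joint ranges: [-2.8, 2.8], [-0.68, 2.1], [0.12, 2.68], [-1.39, 4.53], [0.16, 2.79], [-2.81, 2.81]. Speed limits (rad/s): [1.89, 1.89, 2.22, 3.01, 3.01, 3.01].

### API

Orientations are given as a unit quaternion [w, x, y, z].
In Python, from rig import * gives the robot as it stands.
- The arm moves only by the tool send_rows, never from a script. Its argument "targets" is a list of rows, each a list of 4 numbers: the shift along the tool's x, y, z in m, then the turn about the tool's x in degrees. A call has 1 to 8 rows; each row is the pose to reach, as a shift and turn from the pose commanded when the call began, along the tool's axes at that moment; what a row does not reach only later rows make up. A row lasts 1/10 s, in which the tool goes at most 50 mm and 8.59 degrees, less where a joint would pass 70% of its speed; a pose out of reach is approached as far as the arm can. A call with a gripper value outside its range is refused whole. "hand" is the finger opening in m, from 0 to 0.0854, set as the call begins (left out, the last holds). The fingers move at their own pace and stop on an object; the grip force is fixed at half the most. Time passes only in rows, so rows that repeat a pose let the fingers close. It gives the time, the measured TCP pose, the force and the opening at its end, in the units of the state.
- observe(): the state, without advancing time (a new reading comes with each control period).
- capture(name): name is "scene" or "side" or "wrist"; returns (picture, depth): 480x640x3 uint8, red, green, blue; 480x640 float32, mm along the optical axis (not along the pixel's ray), 0 where there is no reading.
- camera_model(name): a dict with "intrinsics" (3x3 intrinsics, pixels), "distortion" ([k1, k2, p1, p2, k3] as OpenCV has them; the pictures are not rectified), "world_from_camera" (4x4, takes a point from camera to world coordinates). Camera axes: x right, y down, z forward; pixel columns grow to the right and rows downward; lengths in mm; the calibration is good to about 2 mm. A picture is of the moment at which its call begins: read the wrist's pose just before it. camera_model takes no time and is no camera call; for the wrist camera it gives the pose at the moment of the call.
- finish_job(): hands the job in, once; it reports no verdict.
The state is a dict: "time": time; "q": joint angles; "qvel": joint speeds; "joint_efforts": joint torques, N m; "tool_pos": TCP position; "eef_rot": TCP orientation; "wrist_force": force on the tool from outside, world axes, zero at the start; "moment": the same for the moment, N m; "grip_width": finger opening in mm.
Only numpy, scipy, OpenCV 4.12 (cv2) and the standard library are available. Lean on these libraries where they do the work, as an engineer would, in place of code of your own. Each camera call takes 0.05 s, during which the arm holds its last target.

## Working session

There is one attempt and no reset: what is moved stays moved. The work goes in short steps, Python scripts to look and compute and a tool call to move; the robot and the scene stay as the last step left them, time stands still between calls to the robot, and variables do not carry over. Pictures are saved under pics/ and viewed, and the job is handed in when it is done.

Besides the shell and the picture viewer there is one more tool, called after "Call:" as name([rows], argument=value, ...), one row to a line, values as JSON. send_rows: Moves the arm, as the interface text tells. Its arguments: {"type":"object","properties":{"targets":{"type":"array","items":{"type":"array","items":{"type":"number"}}},"hand":{"type":"number"}},"required":["targets"]}

```bash
mkdir -p pics; ls; python3 - <<'E'
from rig import *
import cv2,numpy as np,pickle
s=observe();print(s)
for n in("scene","side"):
    p,d=capture(n);m=camera_model(n)
    cv2.imwrite(f"pics/{n}0.png",p[:,:,::-1]);pickle.dump((p,d,m),open(f"{n}0.pkl","wb"))
    print(n,m)
E
```

```text
pics
{'time': 0.0, 'q': array([-1.35995940e+00,  1.50948083e-01,  1.43804352e+00, -2.53640623e-06,
        1.55378267e+00, -1.34038886e-01]), 'qvel': array([-1.31422674e-03,  2.04482800e-03,  1.44946649e-04, -1.08766526e-03,
       -5.42919414e-04, -7.84751725e-05]), 'joint_efforts': array([ 9.38263474e-04, -7.13040018e+01, -5.70875287e+01, -5.18438003e-05,
        8.79292726e-03,  1.50322148e-04]), 'tool_pos': array([ 194.29428523, -540.87175397,  197.39085925]), 'eef_rot': array([-0.12091121, -0.6966029 , -0.12174606,  0.69663676]), 'wrist_force': array([0.22724156, 0.75376341, 0.55892897]), 'moment': array([-0.03645365,  0.03684287, -0.01237749]), 'grip_width': 85.19213565115807}
scene {'intrinsics': array([[621.24397317,   0.        , 327.60099067],
       [  0.        , 621.24397317, 235.8622687 ],
       [  0.        ,   0.        ,   1.        ]]), 'distortion': array([-0.12012335,  0.        ,  0.        ,  0.        ,  0.        ]), 'world_from_camera': array([[-7.02381922e-01,  3.95041473e-01, -5.92116433e-01,
         9.70330225e+02],
       [ 7.11549958e-01,  3.67617874e-01, -5.98793584e-01,
         4.59134076e+02],
       [-1.88757151e-02, -8.41902211e-01, -5.39299893e-01,
         4.38698142e+02],
       [ 0.00000000e+00,  0.00000000e+00,  0.00000000e+00,
         1.00000000e+00]])}
side {'intrinsics': array([[513.86534752,   0.        , 320.58678229],
       [  0.        , 513.86534752, 245.40292943],
       [  0.        ,   0.        ,   1.        ]]), 'distortion': array([-0.13750333,  0.        ,  0.        ,  0.        ,  0.        ]), 'world_from_camera': array([[ 9.80123048e-01, -9.52833837e-02,  1.74011174e-01,
         4.39499640e+02],
       [-1.97183025e-01, -5.64496914e-01,  8.01537328e-01,
        -4.95505914e+02],
       [ 2.18555817e-02, -8.19917258e-01, -5.72064702e-01,
         4.19627653e+02],
       [ 0.00000000e+00,  0.00000000e+00,  0.00000000e+00,
         1.00000000e+00]])}
```

View pics/scene0.png

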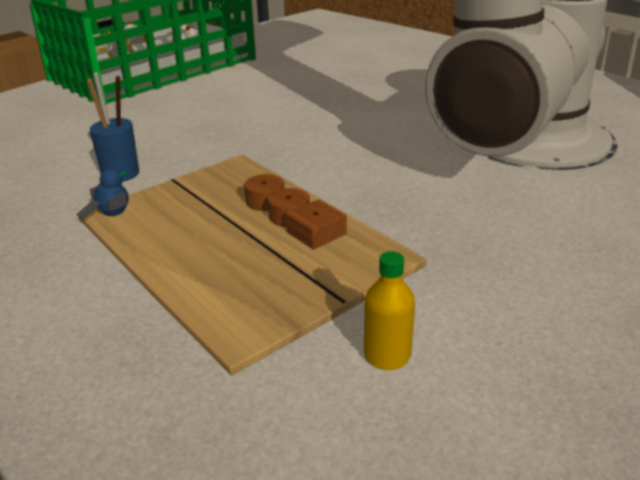

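View pics/side0.png

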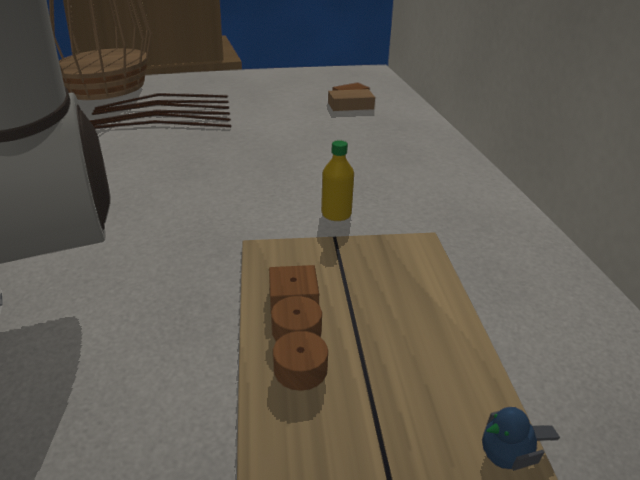

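The scene view shows the square at the bottle end of the row, near (316,220), with the rounds at (289,203) and (265,190). The line runs from (173,180) to (344,301). In the side view the square is at (293,285), the rounds are at (297,315) and (300,355), and the line runs from (335,237) to (388,478).

```bash
cat > h.py <<'E'
import cv2,numpy as np,pickle
def ray(m,uv,z):
    uv=np.array(uv,float).reshape(-1,1,2)
    n=cv2.undistortPoints(uv,m["intrinsics"],m["distortion"])[:,0]
    T=m["world_from_camera"];d=np.c_[n,np.ones(len(n))]@T[:3,:3].T;o=T[:3,3]
    return o+d*((z-o[2])/d[:,2])[:,None]
def masks(p):
    hsv=cv2.cvtColor(p,cv2.COLOR_RGB2HSV)
    return hsv
def proj(m,P):
    T=np.linalg.inv(m["world_from_camera"]);r=cv2.Rodrigues(T[:3,:3])[0]
    return cv2.projectPoints(np.array(P,float).reshape(-1,1,3),r,T[:3,3],m["intrinsics"],m["distortion"])[0][:,0]
def depthpts(d,m):
    v,u=np.nonzero(d>0)
    n=cv2.undistortPoints(np.c_[u,v].astype(float).reshape(-1,1,2),m["intrinsics"],m["distortion"])[:,0]
    T=m["world_from_camera"];P=np.c_[n,np.ones(len(n))]*d[v,u][:,None]
    out=np.full(d.shape+(3,),np.nan);out[v,u]=P@T[:3,:3].T+T[:3,3];return out
E
python3 - <<'E'
from h import *
for n,(box) in {"scene":(160,170,350,305),"side":(325,235,395,479)}.items():
    p,d,m=pickle.load(open(n+"0.pkl","rb"))
    W=depthpts(d,m)
    g=p.max(2);mk=np.zeros_like(g);x0,y0,x1,y1=box
    mk[y0:y1,x0:x1]=g[y0:y1,x0:x1]<70
    k,l,s,c=cv2.connectedComponentsWithStats(mk)
    i=1+np.argmax(s[1:,4]);v,u=np.nonzero(l==i);print(n,s[i])
    P=ray(m,np.c_[u,v],12.)
    L=cv2.fitLine(P[:,:2].astype(np.float32),cv2.DIST_HUBER,0,.01,.01).ravel()
    a=L[:2]*np.sign(L[1]);t=(P[:,:2]-L[2:])@a
    print("dir",a,"ang",np.degrees(np.arctan2(a[1],a[0])),"ends",L[2:]+a*t.min(),L[2:]+a*t.max(),t.ptp() if hasattr(t,'ptp') else np.ptp(t))
    print("line depth z",np.nanmedian(W[v,u,2]))
    # tops by depth
    hsv=cv2.cvtColor(p,cv2.COLOR_RGB2HSV);h,S,V=cv2.split(hsv)
    for pt in ([(316,213),(289,197),(265,184),(250,300)] if n=="scene" else [(293,280),(297,312),(300,350),(430,330)]):
        print(pt,hsv[pt[1],pt[0]],W[pt[1],pt[0]].round(1))
E
```

```text
scene [173 180 173 124 466]
dir [0.089387   0.99599695] ang 84.87165 ends [ 549.90614287 -295.87098669] [584.83650924  93.34152278] 390.77680776542667
line depth z 12.91552277295176
(316, 213) [ 12 204  65] [508.  -28.2  43. ]
(289, 197) [ 11 212  66] [503.7 -83.1  43.6]
(265, 184) [ 13 208  97] [ 500.3 -135.7   42.6]
(250, 300) [ 18 142 147] [653.8  15.   12.1]
side [ 332  236   60  243 1065]
dir [0.091488   0.99580616] ang 84.75078 ends [ 552.41007425 -277.38329244] [586.67277212  95.55090796] 374.50481457272804
line depth z 13.186102544332414
(293, 280) [ 12 144  55] [508.4 -31.5  42.9]
(297, 312) [ 10 141  56] [503.8 -88.8  44.8]
(300, 350) [  9 134  55] [ 498.  -142.3   42.5]
(430, 330) [ 18  97 116] [ 653.  -110.6   12.4]
```

```bash
cat > meas.py <<'E'
from h import *
def red(p,box,smin):
    h,S,V=cv2.split(cv2.cvtColor(p,cv2.COLOR_RGB2HSV))
    mk=np.zeros_like(h);x0,y0,x1,y1=box
    mk[y0:y1,x0:x1]=((h<15)&(S>smin))[y0:y1,x0:x1]
    return mk
ang=np.radians(84.81);ey=np.array([np.cos(ang),np.sin(ang)]);ex=np.array([ey[1],-ey[0]])
# line mid: average of both views at y=-100
lm=np.array([568.,-100.])
E
python3 - <<'E'
from meas import *
for n in("scene","side"):
    p,d,m=pickle.load(open(n+"0.pkl","rb"));W=depthpts(d,m)
    top=(W[...,2]>37)&(W[...,2]<50)&(np.hypot(W[...,0]-503,W[...,1]+85)<130)
    v,u=np.nonzero(top);P=W[v,u,:2];x=(P-lm)@ex;y=(P-lm)@ey
    print(n,len(v),"x pct",np.percentile(x,[0,1,5,50,95,99,100]).round(1),"y",np.percentile(y,[0,1,5,95,99,100]).round(1))
    for b in np.arange(-80,120,8):
        k=(y>=b)&(y<b+8)
        if k.sum()>3: print(int(b),k.sum(),np.percentile(x[k],[2,98]).round(1),end="; ")
    print()
    im=p.copy();im[top]=(0,255,0)
    for zz in(12,42): pass
    cv2.imwrite(f"pics/{n}top.png",cv2.resize(im[140:420,150:440] if n=="side" else im[140:320,150:440],None,fx=2,fy=2)[:,:,::-1])
E
```

```text
scene 2645 x pct [-94.6 -92.3 -88.4 -62.4 -39.  -37.7 -36.8] y [-73.5 -69.3 -57.3  91.3  93.1  95.4]
-80 7 [-71.9 -56.8]; -72 60 [-82.2 -46.8]; -64 82 [-90.2 -39.6]; -56 106 [-91.1 -37.6]; -48 122 [-91.7 -38.5]; -40 121 [-87.9 -38.7]; -32 118 [-85.5 -43.9]; -24 62 [-78.5 -51.3]; -16 71 [-83.7 -47.2]; -8 104 [-89.2 -41.1]; 0 130 [-91.5 -38.7]; 8 139 [-90.5 -37.9]; 16 133 [-89.7 -38.9]; 24 133 [-84.7 -43.6]; 32 89 [-90.5 -38.3]; 40 150 [-91.5 -37.8]; 48 146 [-90.5 -37.8]; 56 156 [-92.  -37.7]; 64 163 [-91.2 -37.7]; 72 161 [-92.2 -37.4]; 80 163 [-91.2 -37.5]; 88 229 [-92.6 -38.3]; 
side 5010 x pct [-93.8 -92.8 -89.6 -66.3 -42.5 -39.4 -37.7] y [-77.2 -75.5 -70.5  80.3  88.4  92.7]
-80 183 [-78.4 -52.8]; -72 322 [-87.6 -44.6]; -64 336 [-91.2 -40.5]; -56 343 [-92.8 -40.1]; -48 309 [-92.5 -40.2]; -40 273 [-89.9 -42.5]; -32 169 [-84.9 -48.3]; -24 138 [-80.2 -52.6]; -16 254 [-87.2 -44.9]; -8 265 [-91.2 -40.7]; 0 269 [-93.  -39.8]; 8 244 [-91.7 -40.3]; 16 202 [-89.2 -43. ]; 24 147 [-84.6 -47.7]; 32 273 [-92.2 -39.9]; 40 217 [-91.8 -39.3]; 48 212 [-92.7 -39.6]; 56 208 [-92.5 -38.9]; 64 193 [-93.4 -39.2]; 72 197 [-93.1 -39.5]; 80 195 [-92.  -38.8]; 88 61 [-92.6 -40.7];
```

```bash
python3 - <<'E'
from h import *
for n,b in(("scene",(230,160,360,260)),("side",(255,250,345,400))):
    p,_,_=pickle.load(open(n+"0.pkl","rb"));x0,y0,x1,y1=b
    cv2.imwrite(f"pics/{n}crop.png",cv2.resize(np.clip(p[y0:y1,x0:x1].astype(int)*2,0,255).astype(np.uint8),None,fx=4 if n=="side" else 5,fy=4 if n=="side" else 5,interpolation=cv2.INTER_NEAREST)[:,:,::-1])
E
```

```text
(no output)
```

View pics/scenecrop.png

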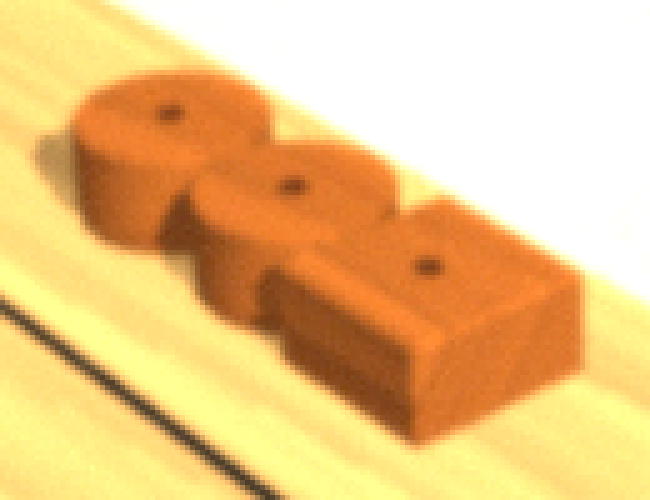

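View pics/sidecrop.png

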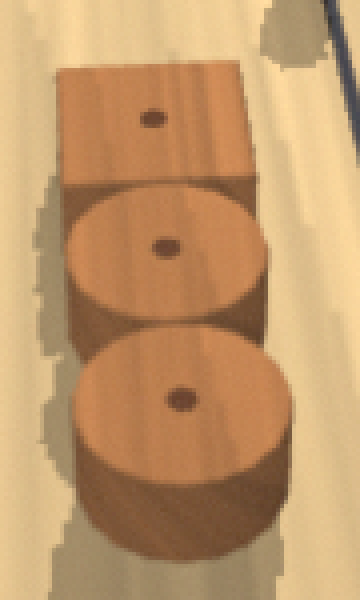

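The crops show each plinth's dark centre hole. Scene: square (315.7,213.2), rounds (288.5,197.2) and (264.2,182.5). Side: square (293.1,279.8), rounds (296.6,312) and (300.4,350).

```bash
python3 - <<'E'
from meas import *
print(ex,ey)
Q={}
for n,c in(("scene",[(315.6,213.2),(288.4,197.2),(264.1,182.4)]),("side",[(293,279.8),(296.6,312),(300.4,350)])):
    p,d,m=pickle.load(open(n+"0.pkl","rb"))
    P=ray(m,c,42)[:,:2];Q[n]=P
    print(n,P.round(1).tolist(),((P-lm)@np.c_[ex,ey]).round(1).tolist(), np.linalg.norm(np.diff(P,axis=0),axis=1))
from rig import *
R=None
from scipy.spatial.transform import Rotation as Ro
s=observe();w,x,y,z=s["eef_rot"]
print(Ro.from_quat([x,y,z,w]).as_matrix().round(4), s["q"])
# row direction
D=(Q["scene"]+Q["side"])/2;print(D,np.degrees(np.arctan2(*(D[0]-D[2])[::-1])))
E
```

```text
[ 0.9959002  -0.09045876] [0.09045876 0.9959002 ]
scene [[507.5, -29.5], [502.8, -85.4], [497.3, -141.2]] [[-66.6, 64.8], [-66.2, 8.7], [-66.7, -47.5]] [56.11324684 56.13774639]
side [[508.6, -30.0], [503.8, -85.8], [498.5, -141.9]] [[-65.5, 64.3], [-65.2, 8.4], [-65.4, -48.0]] [55.94295932 56.3627795 ]
[[-3.000e-04  3.380e-01 -9.411e-01]
 [ 1.100e-03 -9.411e-01 -3.380e-01]
 [-1.000e+00 -1.100e-03 -1.000e-04]] [-1.35998312e+00  1.50924776e-01  1.43794709e+00 -2.16091947e-05
  1.55382681e+00 -1.34002742e-01]
[[ 508.0451276   -29.74925947]
 [ 503.31744142  -85.57750576]
 [ 497.8834905  -141.56452161]] 84.80729228134076
```

Both views agree within about 1 mm, and spacing (56 mm) and heights match. The square is at board x −66, y +64.5, world (508, −29.8). I'll go to a point behind it, turn the tool to the board axes and nearly shut the fingers.

Call:
send_rows([
  [0, -0.015, -0.015, 2],
  [0, -0.04, -0.04, 6],
  [0, -0.07, -0.07, 10],
  [0, -0.1, -0.1, 14],
  [0, -0.13, -0.13, 18],
  [0, -0.16, -0.16, 21],
  [0, -0.19, -0.19, 24],
  [0, -0.21, -0.21, 25],
], hand=0.012)

```text
time: 0.9
tool_pos: [321.5, -270.2, 198.0]
eef_rot: [-0.033, 0.706, -0.033, -0.706]
wrist_force: [0.0, 0.4, 1.0]
grip_width: 12.3
```

```bash
cat > st.py <<'E'
from meas import *
from rig import *
from scipy.spatial.transform import Rotation as Ro
def st(tx,ty,tz):
    s=observe();w,x,y,z=s["eef_rot"];R=Ro.from_quat([x,y,z,w]).as_matrix()
    p=s["tool_pos"];b=(p[:2]-lm)@np.c_[ex,ey]
    print("t",s["time"],"tcp",p.round(1),"board",b.round(1),"F",s["wrist_force"].round(1),"w",s["grip_width"],"q",s["q"].round(2))
    yt=np.degrees(np.arctan2(R[1,1],R[0,1]));print("tool y yaw",yt,"ey yaw 84.81 / -95.19","ex in tool",(R.T@[*ex,0]).round(4),"ey",(R.T@[*ey,0]).round(4),"x",R[:,0].round(4))
    T=np.array([*(lm+tx*ex+ty*ey),tz]);print("shift to target m",(R.T@(T-p)/1000).round(4))
E
python3 -c "
from st import *
st(-135,64.5,150)"
```

```text
t 0.9 tcp [ 321.5 -270.2  198. ] board [-230.1 -191.8] F [0.  0.4 1. ] w 12.26748481785922 q [-0.88 -0.18  1.76  0.    1.56  0.78]
tool y yaw -95.31677289209244 ey yaw 84.81 / -95.19 ex in tool [ 2.0e-04 -2.2e-03 -1.0e+00] ey [ 3.0e-04 -1.0e+00  2.2e-03] x [ 2.e-04  3.e-04 -1.e+00]
shift to target m [ 0.0481 -0.2565 -0.0945]
```

Call:
send_rows([
  [0, -0.03, -0.012, 0],
  [0, -0.07, -0.026, 0],
  [0, -0.11, -0.041, 0],
  [0, -0.15, -0.055, 0],
  [0, -0.19, -0.07, 0],
  [0.02, -0.225, -0.085, 0],
  [0.04, -0.25, -0.0945, 0],
  [0.048, -0.2565, -0.0945, 0],
])

```text
time: 1.7
tool_pos: [438.5, -23.3, 148.0]
eef_rot: [0.032, -0.706, 0.031, 0.707]
wrist_force: [-0.9, -0.9, 0.9]
grip_width: 12.2
```

```bash
python3 -c "
from st import *
st(-133,64.5,18)
p,d=capture('side');cv2.imwrite('pics/side1.png',p[:,:,::-1])
print(observe()['tool_pos'])
p,d=capture('wrist');cv2.imwrite('pics/wrist1.png',p[:,:,::-1])
st(-133,64.5,18)"
```

```text
t 1.7 tcp [438.5 -23.3 148. ] board [-135.9   64.6] F [-0.9 -0.9  0.9] w 12.193960377079723 q [-0.23 -0.11  1.81  0.    1.45  1.43]
tool y yaw -95.09483784379695 ey yaw 84.81 / -95.19 ex in tool [-0.0025  0.0017 -1.    ] ey [ 9.0e-04 -1.0e+00 -1.7e-03] x [-0.0024  0.0011 -1.    ]
shift to target m [ 0.13    0.0002 -0.0033]
[437.82347081 -23.69712953 147.62381074]
t 1.8 tcp [437.9 -24.9 148.9] board [-136.4   63. ] F [ 0.2  0.3 -0. ] w 11.965490761445134 q [-0.23 -0.11  1.81 -0.    1.45  1.43]
tool y yaw -95.13742609990516 ey yaw 84.81 / -95.19 ex in tool [-2.4e-03  9.0e-04 -1.0e+00] ey [ 3.e-04 -1.e+00 -9.e-04] x [-2.4e-03  6.0e-04 -1.0e+00]
shift to target m [ 0.1309 -0.0015 -0.0037]
```

View pics/side1.png

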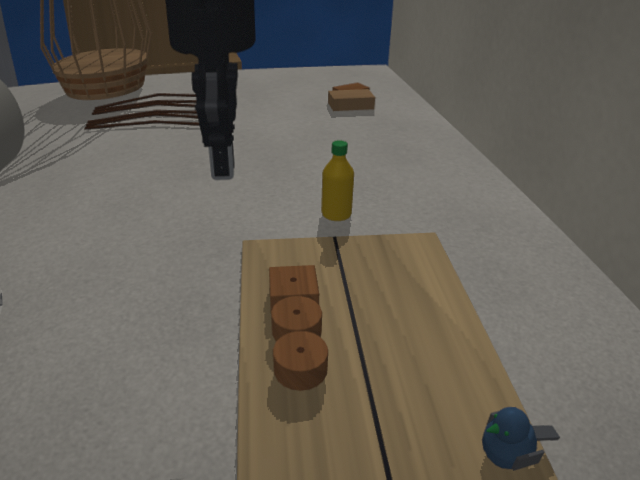

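View pics/wrist1.png

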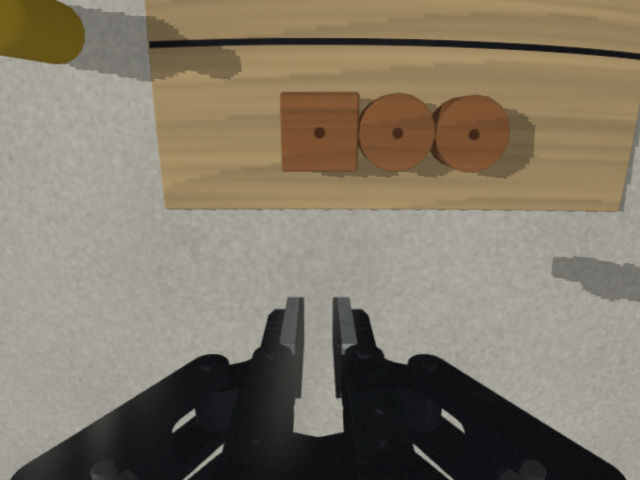

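The wrist view shows the fingers lined up with the square: finger mid-column is about 318 and the square spans 281–358. The row is at rows 93–172 and undisturbed. Next I lower the tool.

Call:
send_rows([
  [0.015, 0, 0, 0],
  [0.04, 0, 0, 0],
  [0.065, 0, 0, 0],
  [0.09, 0, 0, 0],
  [0.11, 0, 0, 0],
  [0.122, 0, 0, 0],
  [0.129, 0, 0, 0],
  [0.129, 0, 0, 0],
])

```text
time: 2.6
tool_pos: [438.5, -26.2, 21.0]
eef_rot: [0.033, -0.706, 0.033, 0.706]
wrist_force: [0.0, -0.1, 0.4]
grip_width: 12.0
```

```bash
python3 -c "
from st import *
for i in range(3): st(-108,64.5,18)
p,d=capture('side');cv2.imwrite('pics/side2.png',p[:,:,::-1])
p,d=capture('wrist');cv2.imwrite('pics/wrist2.png',p[:,:,::-1])
"
```

```text
t 2.6 tcp [438.5 -26.2  21. ] board [-135.6   61.8] F [ 0.  -0.1  0.4] w 12.045104969233808 q [-0.24  0.    1.97  0.    1.17  1.43]
tool y yaw -95.27934436695662 ey yaw 84.81 / -95.19 ex in tool [-3.0e-04 -1.6e-03 -1.0e+00] ey [ 1.0e-04 -1.0e+00  1.6e-03] x [-3.e-04  1.e-04 -1.e+00]
shift to target m [ 0.003  -0.0027 -0.0276]
t 2.6 tcp [438.5 -26.2  21. ] board [-135.6   61.8] F [ 0.  -0.1  0.4] w 12.045104969233808 q [-0.24  0.    1.97  0.    1.17  1.43]
tool y yaw -95.27934436695662 ey yaw 84.81 / -95.19 ex in tool [-3.0e-04 -1.6e-03 -1.0e+00] ey [ 1.0e-04 -1.0e+00  1.6e-03] x [-3.e-04  1.e-04 -1.e+00]
shift to target m [ 0.003  -0.0027 -0.0276]
t 2.6 tcp [438.5 -26.2  21. ] board [-135.6   61.8] F [ 0.  -0.1  0.4] w 12.045104969233808 q [-0.24  0.    1.97  0.    1.17  1.43]
tool y yaw -95.27934436695662 ey yaw 84.81 / -95.19 ex in tool [-3.0e-04 -1.6e-03 -1.0e+00] ey [ 1.0e-04 -1.0e+00  1.6e-03] x [-3.e-04  1.e-04 -1.e+00]
shift to target m [ 0.003  -0.0027 -0.0276]
```

View pics/side2.png

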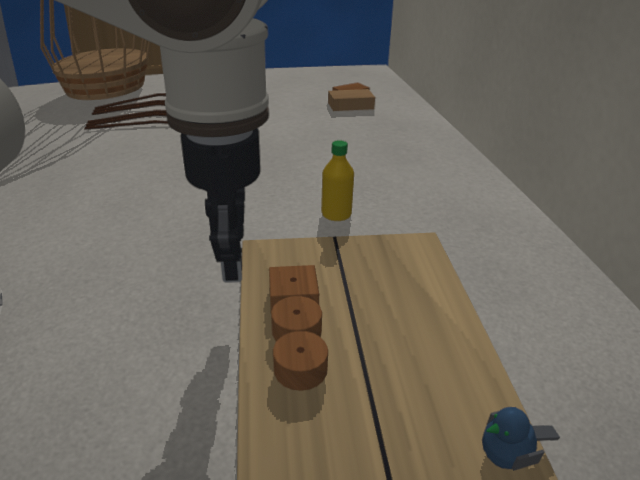

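View pics/wrist2.png

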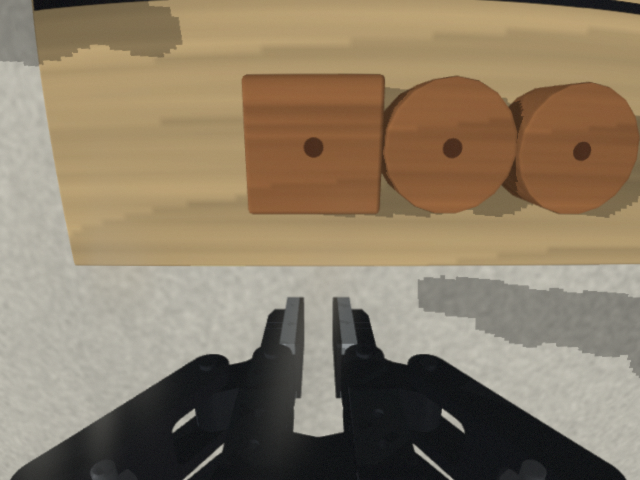

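The fingers are 2 mm off toward the rounds (mid-column 318.5 against 314.5 for the square). I'll correct by 3 mm, lower 2 mm and close up to just short of contact.

Call:
send_rows([
  [0.001, -0.002, -0.002, 0],
  [0.002, -0.003, -0.006, 0],
  [0.002, -0.003, -0.011, 0],
  [0.002, -0.003, -0.016, 0],
  [0.002, -0.003, -0.02, 0],
  [0.002, -0.003, -0.023, 0],
  [0.002, -0.003, -0.024, 0],
  [0.002, -0.003, -0.024, 0],
])

```text
time: 3.5
tool_pos: [462.7, -24.9, 18.9]
eef_rot: [0.032, -0.706, 0.032, 0.706]
wrist_force: [0.0, 0.3, -0.2]
grip_width: 11.9
```

```bash
python3 -c "
from st import *
st(24,66.5,18)
p,d=capture('side');cv2.imwrite('pics/side3.png',cv2.resize(p[200:420,150:400],None,fx=2.4,fy=2.4)[:,:,::-1])
p,d=capture('wrist');cv2.imwrite('pics/wrist3.png',p[:,:,::-1])
st(24,66.5,18)
"
```

```text
t 3.5 tcp [462.7 -24.9  18.9] board [-111.6   65.2] F [ 0.   0.3 -0.2] w 11.897954469779862 q [-0.22  0.06  1.92  0.    1.16  1.44]
tool y yaw -95.2435501143837 ey yaw 84.81 / -95.19 ex in tool [-3.e-04 -9.e-04 -1.e+00] ey [ 1.e-04 -1.e+00  9.e-04] x [-2.e-04  1.e-04 -1.e+00]
shift to target m [ 0.0009 -0.0014 -0.1356]
t 3.6 tcp [462.6 -24.9  19. ] board [-111.8   65.3] F [-0.6 -0.7  0.1] w 12.011436338726304 q [-0.22  0.06  1.92  0.    1.16  1.44]
tool y yaw -95.24467635683419 ey yaw 84.81 / -95.19 ex in tool [-2.e-04 -1.e-03 -1.e+00] ey [ 1.e-04 -1.e+00  1.e-03] x [-2.e-04  1.e-04 -1.e+00]
shift to target m [ 0.001  -0.0014 -0.1358]
```

View pics/side3.png

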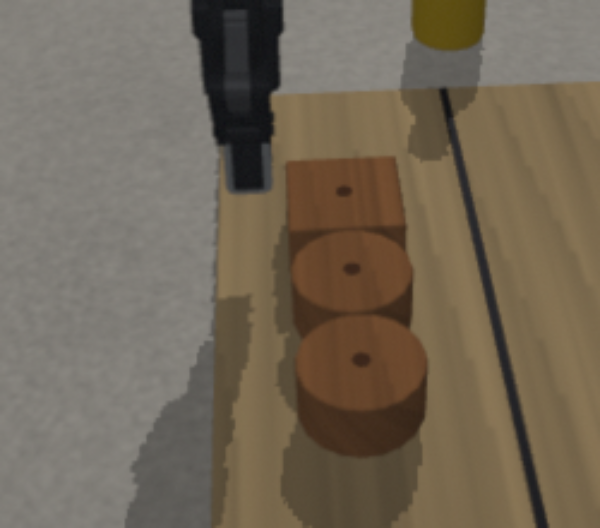

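View pics/wrist3.png

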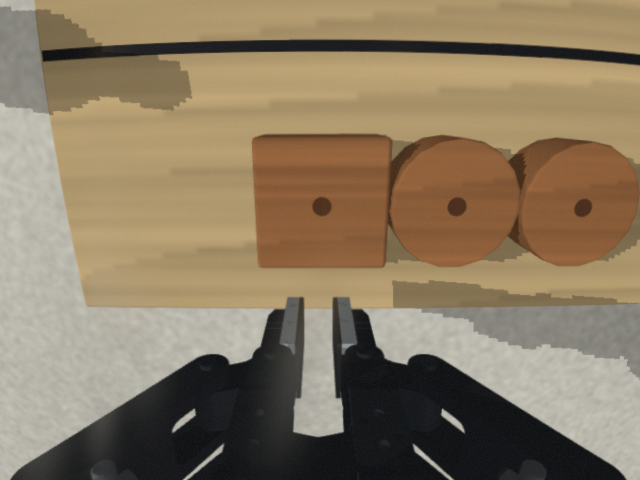

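Fingers are level, just behind the square's back face, and centred within 1.5 mm (318.5 against 322, leaning away from the rounds). Now the push, gently, with a slight bias away from the rounds.

Call:
send_rows([
  [0, 0, -0.002, 0],
  [0, 0, -0.005, 0],
  [0, 0, -0.008, 0],
  [0, -0.0002, -0.012, 0],
  [0, -0.0003, -0.017, 0],
  [0, -0.0005, -0.022, 0],
  [0, -0.0006, -0.026, 0],
  [0, -0.0006, -0.028, 0],
])

```text
time: 4.4
tool_pos: [491.1, -26.9, 19.0]
eef_rot: [0.032, -0.706, 0.032, 0.706]
wrist_force: [-0.5, -0.3, -0.5]
grip_width: 11.9
```

```bash
python3 -c "
from st import *
st(24,67,18)
p,d=capture('side');cv2.imwrite('pics/side4.png',cv2.resize(p[200:420,150:400],None,fx=2.4,fy=2.4)[:,:,::-1])
p,d=capture('wrist');cv2.imwrite('pics/wrist4.png',p[:,:,::-1])
"
```

```text
t 4.4 tcp [491.1 -26.9  19. ] board [-83.2  65.8] F [-0.5 -0.3 -0.5] w 11.93257849149726 q [-0.21  0.11  1.86  0.    1.17  1.45]
tool y yaw -95.24349715166419 ey yaw 84.81 / -95.19 ex in tool [-1.e-04 -9.e-04 -1.e+00] ey [ 1.e-04 -1.e+00  9.e-04] x [-0.e+00  1.e-04 -1.e+00]
shift to target m [ 0.0009 -0.0013 -0.1072]
```

View pics/side4.png

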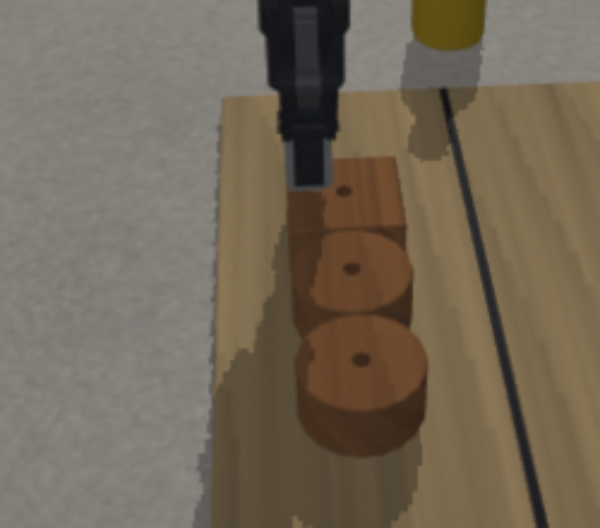

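View pics/wrist4.png

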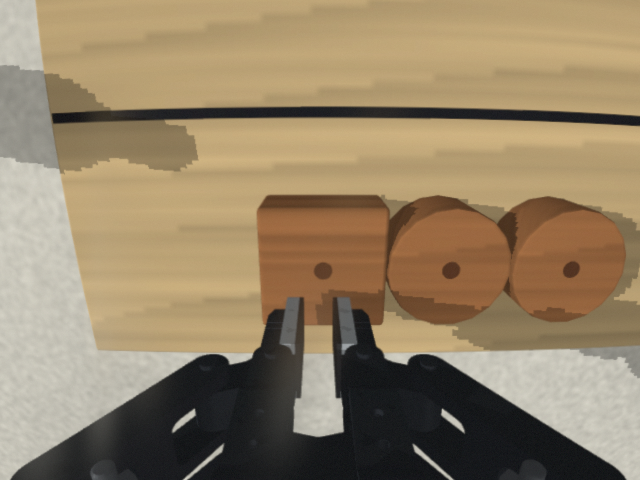

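The square has not moved, although the reading puts the TCP at board x −83. The fingertips look to be above the square. I'll measure the tip height before doing anything else.

```bash
python3 -c "
from st import *
s=observe();print(s['tool_pos'],s['wrist_force'])
for n in('side','scene'):
    p,d=capture(n);m=camera_model(n);W=depthpts(d,m);pickle.dump((p,d,m),open(n+'4.pkl','wb'))
    print(n,'tcp proj',proj(m,[s['tool_pos']]), proj(m,[s['tool_pos']+[0,0,25]]))
    V=p.max(2)
    box=(slice(180,285),slice(260,300)) if n=='side' else (slice(120,240),slice(290,370))
    w=W[box];k=(np.hypot(w[...,0]-490,w[...,1]+27)<40)&(w[...,2]>46)
    q=w[k];print('above 46: n',len(q),'minz',np.percentile(q[:,2],[0,1,3]))
    lo=q[q[:,2]<np.percentile(q[:,2],1)+8];b=(lo[:,:2]-lm)@np.c_[ex,ey];print('low pts board',np.percentile(b,[2,50,98],axis=0).round(1).tolist())
    y,x=np.nonzero(k);print('pix rows max',y.max()+box[0].start)
p,d,m=pickle.load(open('scene4.pkl','rb'));cv2.imwrite('pics/scene4.png',cv2.resize(p[80:280,200:400],None,fx=3,fy=3)[:,:,::-1])
"
```

```text
[490.84165489 -26.87967249  18.9246207 ] [ 0.17695204 -0.36171494 -0.31050986]
side tcp proj [[278.11646082 294.78326134]] [[277.54124184 278.45235489]]
above 46: n 2007 minz [51.59902139 54.55446937 60.90382109]
low pts board [[-93.2, 47.3], [-83.2, 53.4], [-72.8, 55.1]]
pix rows max 279
scene tcp proj [[326.73625612 224.48402383]] [[326.34962322 207.69887297]]
above 46: n 3075 minz [52.51897127 55.36521533 60.37114756]
low pts board [[-90.4, 54.0], [-77.1, 76.6], [-72.1, 85.2]]
pix rows max 207
```

View pics/scene4.png

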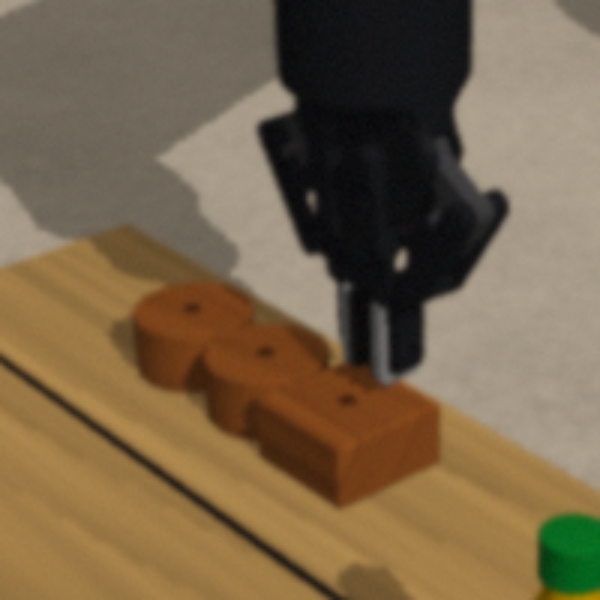

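The scene view shows the fingertips hovering above the square's top. Depth from both cameras puts the tips at z ≈ 52, against a TCP reading of 19, so the reported height runs about 32 mm low while x and y agree. Nothing was touched (zero force, square not moved). I'll back out and measure the tip again.

Call:
send_rows([
  [0, 0, 0.004, 0],
  [0, 0, 0.012, 0],
  [0, 0, 0.02, 0],
  [0, 0, 0.028, 0],
  [0, 0, 0.036, 0],
  [0, 0, 0.042, 0],
  [0, 0, 0.045, 0],
  [0, 0, 0.045, 0],
])

```text
time: 5.4
tool_pos: [445.6, -22.8, 19.1]
eef_rot: [-0.032, 0.706, -0.032, -0.706]
wrist_force: [-0.6, -0.1, -0.4]
grip_width: 12.0
```

```bash
cat > tip.py <<'E'
from st import *
def tip(tag):
    s=observe();tp=s['tool_pos'];b0=(tp[:2]-lm)@np.c_[ex,ey]
    print('tcp',tp.round(1),'board',b0.round(1),'F',s['wrist_force'].round(1))
    for n in('side','scene'):
        p,d=capture(n);m=camera_model(n);W=depthpts(d,m)
        dark=(p.max(2)<60)|((p.max(2).astype(int)-p.min(2)<25)&(p.max(2)<110))
        dd=W[...,:2]-tp[:2];bx=dd@ex;by=dd@ey
        k=(abs(bx)<16)&(abs(by)<28)&(W[...,2]>15)
        q=W[k];zs=np.sort(q[:,2]);lo=k&(W[...,2]<zs[5]+25)
        y,x=np.nonzero(k);print(n,'n',k.sum(),'z low',zs[[0,3,6,10,20]].round(1),'bottom pixel row',y.max(),'col',x[y==y.max()].mean(),'bx',np.percentile(bx[lo],[3,97]).round(1),'by',np.percentile(by[lo],[3,97]).round(1))
        c=proj(m,[tp])[0].astype(int);x0,y0=max(c[0]-70,0),max(c[1]-80,0)
        cv2.imwrite(f'pics/{n}{tag}.png',cv2.resize(p[y0:y0+150,x0:x0+160],None,fx=4,fy=4)[:,:,::-1])
E
python3 -c "
from tip import *
tip('5')"
```

```text
tcp [445.6 -22.8  19.1] board [-128.9   65.8] F [-0.6 -0.1 -0.4]
side n 1043 z low [52.7 53.5 53.6 54.2 55.5] bottom pixel row 281 col 233.5 bx [-9.  11.2] by [-20.1   5.3]
scene n 2070 z low [52.2 53.6 53.9 54.2 54.9] bottom pixel row 195 col 355.5 bx [-5.4 12.2] by [-16.5  20.9]
```

View pics/side5.png

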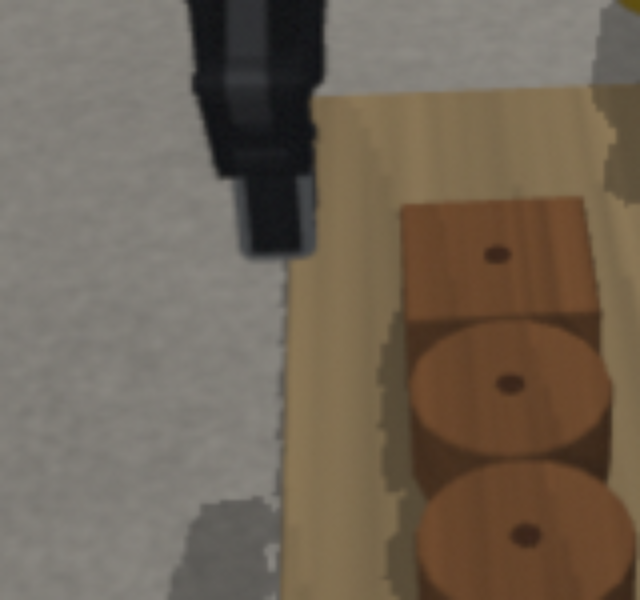

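View pics/scene5.png

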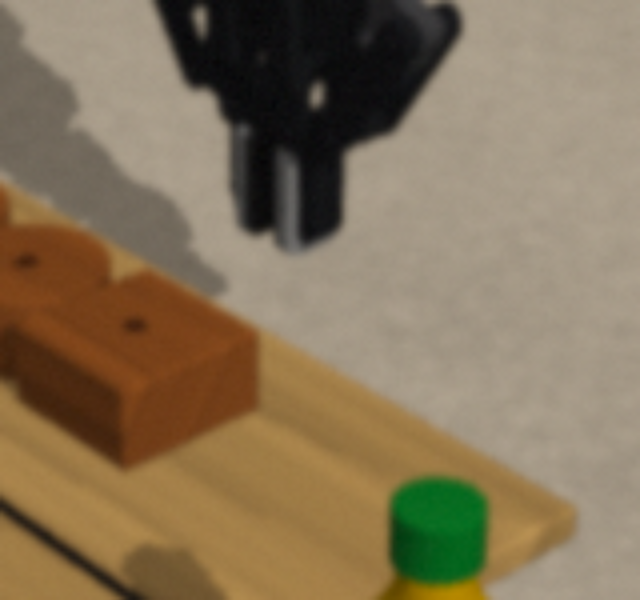

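Both views agree: tips at z ≈ 52.5, x/y centred on the reading. I'll lower 32 mm to about 20, in stages.

Call:
send_rows([
  [0.004, 0, 0, 0],
  [0.01, 0, 0, 0],
  [0.016, 0, 0, 0],
  [0.021, 0, 0, 0],
  [0.025, 0, 0, 0],
  [0.027, 0, 0, 0],
  [0.027, 0, 0, 0],
])

```text
time: 6.2
tool_pos: [445.7, -22.7, -8.3]
eef_rot: [0.032, -0.706, 0.032, 0.707]
wrist_force: [0.3, 0.2, 0.8]
grip_width: 12.3
```

```bash
python3 -c "
from tip import *
tip('6')"
```

```text
tcp [445.7 -22.7  -8.3] board [-128.8   65.9] F [0.3 0.2 0.8]
side n 936 z low [25.  25.7 26.2 26.5 27.4] bottom pixel row 299 col 239.0 bx [-9.2 11.4] by [-20.3  -5.2]
scene n 1945 z low [24.5 25.6 26.2 26.7 27.8] bottom pixel row 213 col 355.5 bx [-6.  11.8] by [-12.2  20.8]
```

View pics/side6.png

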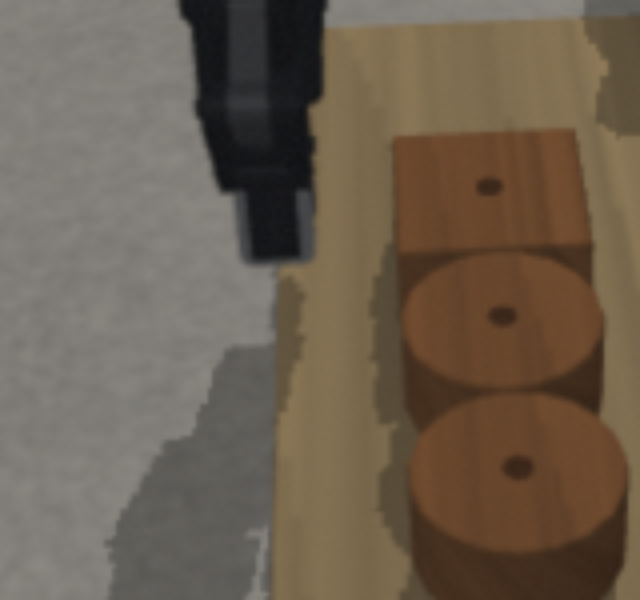

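View pics/scene6.png

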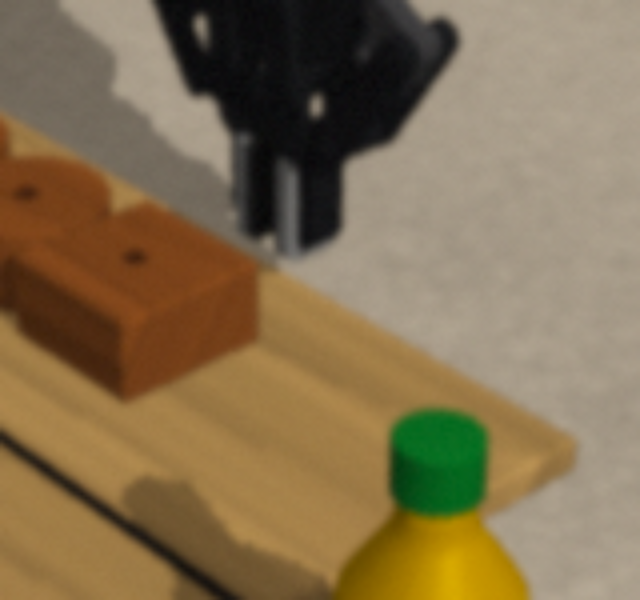

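The tips are now at about 25 mm, clear of the board and in the square's height range. I'll lower 4 mm more, move in and push about 8 mm, then check.

Call:
send_rows([
  [0.003, 0, -0.003, 0],
  [0.004, 0, -0.009, 0],
  [0.004, 0, -0.015, 0],
  [0.004, 0, -0.019, 0],
  [0.004, 0, -0.022, 0],
  [0.004, -0.0001, -0.025, 0],
  [0.004, -0.0002, -0.029, 0],
  [0.004, -0.0003, -0.032, 0],
])

```text
time: 7.1
tool_pos: [478.0, -25.4, -12.0]
eef_rot: [0.032, -0.706, 0.032, 0.706]
wrist_force: [-0.9, 0.5, 0.0]
grip_width: 11.9
```

```bash
python3 -c "
from tip import *
tip('7')
p,d=capture('wrist');cv2.imwrite('pics/wrist7.png',p[:,:,::-1]);st(24,67,-12)"
```

```text
tcp [478.  -25.4 -12. ] board [-96.3  66.1] F [-0.9  0.5  0. ]
side n 950 z low [21.3 21.8 21.9 22.6 23.8] bottom pixel row 300 col 265.0 bx [-9.9 15.6] by [-22.4   3.5]
scene n 1812 z low [15.1 16.9 18.8 21.6 23.8] bottom pixel row 236 col 339.0 bx [-5.3 15.6] by [-16.2  27.2]
t 7.25 tcp [477.8 -25.4 -12. ] board [-96.6  66.1] F [ 0.4 -0.5  0.1] w 11.848182957602887 q [-0.21  0.13  1.92  0.    1.1   1.45]
tool y yaw -95.24224884297284 ey yaw 84.81 / -95.19 ex in tool [-0.e+00 -9.e-04 -1.e+00] ey [ 1.e-04 -1.e+00  9.e-04] x [-0.e+00  1.e-04 -1.e+00]
shift to target m [-0.     -0.001  -0.1206]
```

View pics/side7.png

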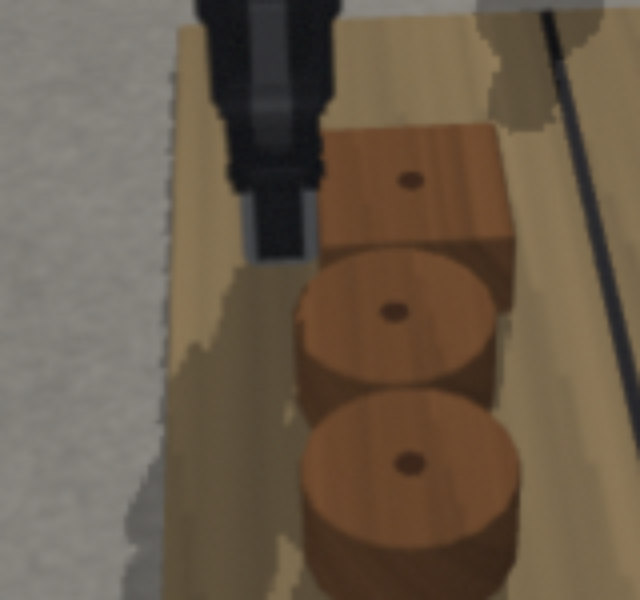

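View pics/wrist7.png

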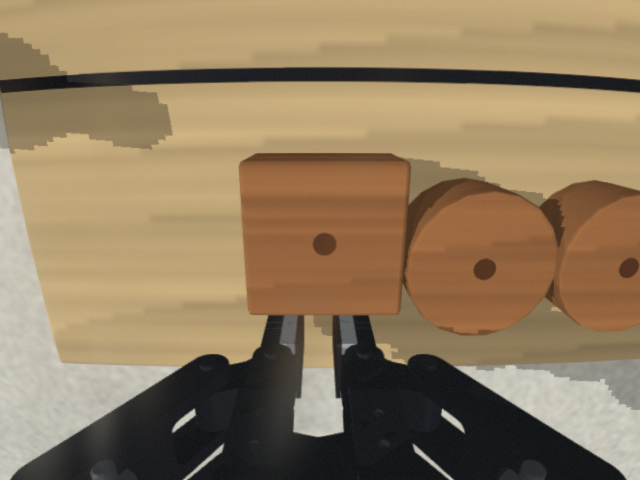

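The square is moving straight (about 9 mm so far), flush with both fingers, and the rounds have not moved. I'll continue.

Call:
send_rows([
  [0, -0.0001, -0.003, 0],
  [0, -0.0003, -0.009, 0],
  [0, -0.0005, -0.016, 0],
  [0, -0.0007, -0.024, 0],
  [0, -0.0009, -0.032, 0],
  [0, -0.0011, -0.04, 0],
  [0, -0.0013, -0.047, 0],
  [0, -0.0014, -0.052, 0],
])

```text
time: 8.05
tool_pos: [530.3, -28.8, -12.1]
eef_rot: [0.032, -0.706, 0.032, 0.706]
wrist_force: [-0.2, 0.7, 0.6]
grip_width: 12.1
```

```bash
python3 -c "
from tip import *
p,d=capture('wrist');cv2.imwrite('pics/wrist8.png',p[:,:,::-1]);st(24,67,-12)"
```

```text
t 8.1 tcp [530.7 -28.9 -12.1] board [-43.5  67.5] F [-1.3 -1.3  0.2] w 11.627211811436316 q [-0.2   0.23  1.8   0.    1.12  1.46]
tool y yaw -95.24782836510275 ey yaw 84.81 / -95.19 ex in tool [ 3.e-04 -1.e-03 -1.e+00] ey [ 1.e-04 -1.e+00  1.e-03] x [ 3.e-04  1.e-04 -1.e+00]
shift to target m [-0.      0.0004 -0.0675]
```

View pics/wrist8.png

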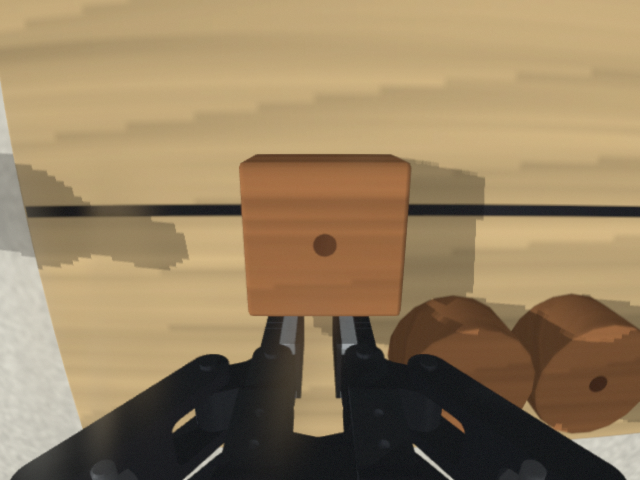

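The square is straddling the line, still square-on and flush with the fingers. 68 mm remain.

Call:
send_rows([
  [0, 0, -0.004, 0],
  [0, 0, -0.01, 0],
  [0, 0, -0.017, 0],
  [0, 0, -0.025, 0],
  [0, 0, -0.033, 0],
  [0, 0, -0.041, 0],
  [0, 0, -0.047, 0],
  [0, 0, -0.05, 0],
])

```text
time: 8.9
tool_pos: [580.1, -33.4, -12.1]
eef_rot: [-0.032, 0.706, -0.032, -0.706]
wrist_force: [-0.4, 0.1, 0.5]
grip_width: 12.2
```

Call:
send_rows([
  [0, 0, -0.004, 0],
  [0, 0, -0.008, 0],
  [0, 0, -0.012, 0],
  [0, 0, -0.015, 0],
  [0, 0, -0.017, 0],
  [0, 0, -0.018, 0],
  [0, 0, -0.018, 0],
])

```text
time: 9.6
tool_pos: [597.4, -35.0, -12.0]
eef_rot: [-0.032, 0.706, -0.032, -0.706]
wrist_force: [-0.3, 0.9, -0.5]
grip_width: 11.9
```

```bash
python3 -c "
from tip import *
p,d=capture('wrist');cv2.imwrite('pics/wrist9.png',p[:,:,::-1]);st(-20,67,-12)"
```

```text
t 9.65 tcp [597.4 -34.9 -12. ] board [23.4 67.4] F [0.9 0.8 0.4] w 11.974177743569344 q [-0.19  0.35  1.63  0.    1.16  1.48]
tool y yaw -95.2421329065388 ey yaw 84.81 / -95.19 ex in tool [ 1.e-04 -9.e-04 -1.e+00] ey [ 1.e-04 -1.e+00  9.e-04] x [ 1.e-04  1.e-04 -1.e+00]
shift to target m [0.     0.0005 0.0434]
```

View pics/wrist9.png

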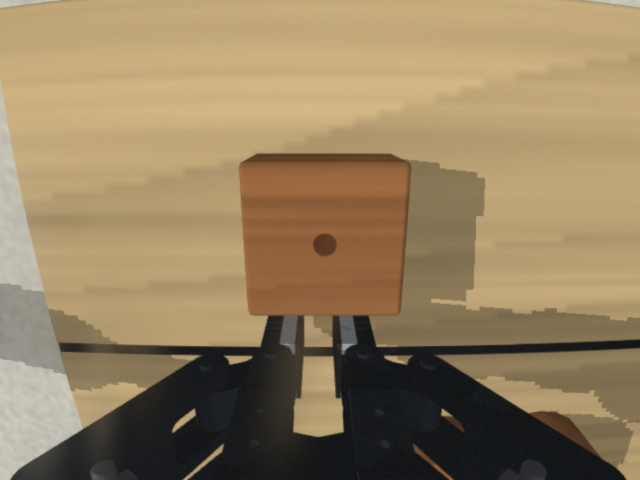

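The square is wholly past the line (line at row ~350, the square's back edge at row ~315). I'll back off a little and then rise.

Call:
send_rows([
  [0, 0, 0.003, 0],
  [0, 0, 0.008, 0],
  [0, 0, 0.012, 0],
  [-0.01, 0, 0.014, 0],
  [-0.03, 0, 0.015, 0],
  [-0.06, 0, 0.015, 0],
  [-0.09, 0, 0.015, 0],
  [-0.11, 0, 0.015, 0],
])

```text
time: 10.45
tool_pos: [582.9, -33.7, 101.2]
eef_rot: [-0.032, 0.707, -0.032, -0.705]
wrist_force: [0.3, 0.5, -0.9]
grip_width: 12.2
```

Call:
send_rows([
  [-0.03, 0, 0.02, 0],
  [-0.06, 0, 0.05, 0],
  [-0.08, 0, 0.09, 0],
  [-0.09, 0, 0.13, 0],
  [-0.09, 0, 0.17, 0],
  [-0.09, 0, 0.2, 0],
  [-0.09, 0, 0.22, 0],
  [-0.09, 0, 0.22, 0],
])

```text
time: 11.25
tool_pos: [361.6, -13.2, 189.1]
eef_rot: [-0.032, 0.707, -0.033, -0.706]
wrist_force: [-0.0, -0.2, 0.7]
grip_width: 11.8
```

```bash
python3 -c "
from st import *
st(0,0,0)
for n in('scene','side'):
    p,d=capture(n);m=camera_model(n);cv2.imwrite(f'pics/{n}10.png',p[:,:,::-1]);pickle.dump((p,d,m),open(n+'10.pkl','wb'))
    W=depthpts(d,m);top=(W[...,2]>37)&(W[...,2]<50)
    B=(W[...,:2]-lm)@np.c_[ex,ey]
    k=top&(B[...,0]>10)&(B[...,0]<110)&(B[...,1]>0)&(B[...,1]<130)
    mn=cv2.minAreaRect(B[k].astype(np.float32));print(n,'square x',np.percentile(B[k][:,0],[1,99]).round(1),'y',np.percentile(B[k][:,1],[1,99]).round(1),mn)
"
```

```text
t 11.25 tcp [361.6 -13.2 189.1] board [-213.4   67.7] F [-0.  -0.2  0.7] w 11.84006282343829 q [-0.25 -0.31  1.88  0.    1.57  1.41]
tool y yaw -95.24973823340815 ey yaw 84.81 / -95.19 ex in tool [ 0.0023 -0.001  -1.    ] ey [-3.e-04 -1.e+00  1.e-03] x [ 2.2e-03 -6.0e-04 -1.0e+00]
shift to target m [ 0.1896  0.0674 -0.213 ]
scene square x [36.1 90.6] y [39.9 94.8] ((62.909549713134766, 66.89816284179688), (57.96867752075195, 56.265750885009766), 89.71511840820312)
side square x [35.2 89.7] y [35.9 91.6] ((63.08390426635742, 64.15291595458984), (57.69237518310547, 56.36819839477539), 89.43177032470703)
```

View pics/scene10.png

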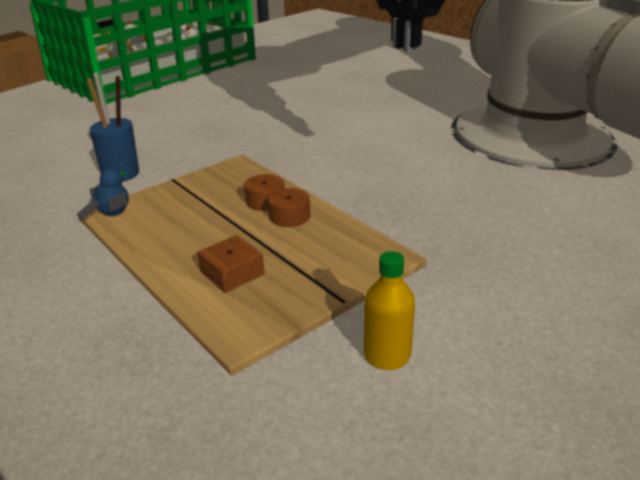

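View pics/side10.png

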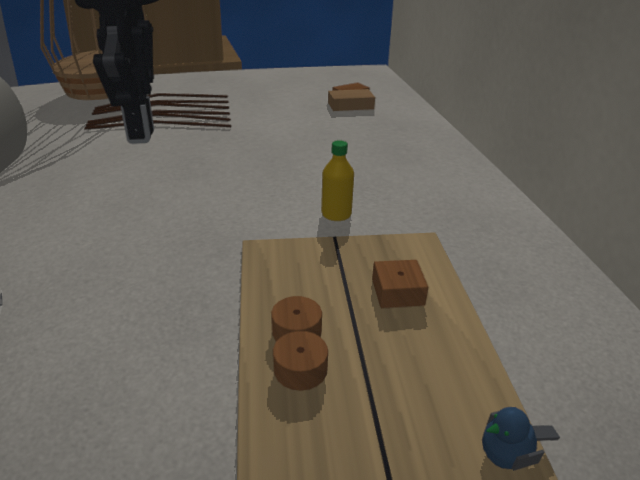

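The square lies flat past the line (scene (231,262), side (400,283)). The rounds' holes are at the same pixels as before. I'll do a quick check of the rounds, then hand in.

```bash
python3 - <<'E'
from h import *
for n,b in(("scene",(255,176,278,189)),("scene",(280,191,298,204)),("side",(288,305,306,319)),("side",(290,342,311,358))):
    c=[]
    for t in "0","10":
        p,d,m=pickle.load(open(n+t+".pkl","rb"));x0,y0,x1,y1=b
        g=p[y0:y1,x0:x1].mean(2);w=np.clip(np.median(g)*.75-g,0,None);Y,X=np.mgrid[y0:y1,x0:x1]
        c.append(ray(m,[(w*X).sum()/w.sum(),(w*Y).sum()/w.sum()],42)[0,:2])
    print(n,c[0].round(1),"moved mm",(c[1]-c[0]).round(2))
from rig import *
print(finish_job())
E
```

```text
scene [ 497.5 -141.9] moved mm [-0.02 -0.29]
scene [502.3 -86.3] moved mm [-0.16 -0.18]
side [503.6 -84.8] moved mm [-0.06 -0.03]
side [ 498.4 -141.1] moved mm [-0.02 -0.02]
the job is handed in; nothing more can be done
None
```

I pushed the square plinth straight out of the row with the nearly shut fingers, and it now lies flat and wholly beyond the dark line. I then drew the arm clear and handed the job in at about 11.4 s.

**Last checks:**
- **Square:** it spans board x of about +35 to +91 mm and y of about +36 to +95 mm. That puts its back edge more than 30 mm past the line, with all of it on the board. It is turned less than about 0.6°.
- **Rounds:** both views put their movement at 0.3 mm or less, which is measurement noise.
- **Forces:** the wrist readings I took stayed at noise level, under 2 N.

**Disagreements:**
- **Reported TCP height:** it read about 32 mm lower than the real fingertips. My first pass therefore went over the top of the square without touching it. I measured the fingertip height with both cameras, corrected for it and then made the push.
- **Square's y position:** the two cameras differ by about 3 mm on this at the end (centre at y +67 against +64).

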